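Move a painted panel to the empty drying stand on a flat lifter

ROBOT

A 6-joint arm with a two-finger parallel gripper is mounted at the origin on the work surface. World frame = base frame: x ahead of the robot, y to its left, z up, the work surface at z = 0. Lengths are in m, angles in degrees, forces in N, time in s.
With the tool pointing down it reaches from about 0.35 to 0.875 m from the base axis. Payload 4.2 kg.
Tool frame: the origin (TCP) lies between the finger pads; the fingertips stand 8 mm ahead of it and the grasp point (between the pads) lies 11 mm behind it; x points along the fingers, y is the direction in which the jaws open and shut, and the axes are right-handed (so a half turn about x gives the same grasp; the last joint's range is limited). The gripper opens to 87 mm and grips with 3 to 60 N. Pads are 19 mm wide; open, the fingers measure 117 mm over their backs; the gripper's body (75 mm by 190 mm) begins 51 mm behind the grasp point.
Start: joints at [-55.829, 22.042, 0.453, 0, -68.411, -14.817], TCP at [0.207, -0.59, 0.231] pointing down, gripper open.
Joint ranges: [-179.83, 179.83], [-69.29, 118.12], [-61.27, 80.66], [-181.25, 117.63], [-171.15, -9.14], [-177.46, 177.46]. Speed limits (degrees/s): [159.86, 159.86, 180, 180, 180, 180].

INTERFACE

Orientations are given as a 3x3 rotation matrix whose columns are the frame's x, y, z axes.
In Python, from station import r gives the robot as it stands. The module is installed in compiled form; this text tells all that it offers.
- The arm moves only by the tool move_arm, never from a script. Its argument "increments" is one flat list of numbers, 7 for each row, row after row: the turn, a rotation vector about the tool's x, y, z in degrees, then the shift along the tool's x, y, z in m, then the finger opening in m, from 0 to 0.087. A call has 1 to 12 rows; each row is the pose to reach, as a shift and turn from the pose commanded when the call began, along the tool's axes at that moment; what a row does not reach only later rows make up. A row lasts 1/12 s, in which the tool goes at most 41.7 mm and 7.16 degrees, less where a joint would pass 70% of its speed; a pose out of reach is approached as far as the arm can. A call with a gripper value outside its range is refused whole. The fingers move at their own pace and stop on an object; the grip force is fixed at half the most. Time passes only in rows, so rows that repeat a pose let the fingers close. It gives the time, the measured TCP pose, the force and the opening at its end, in the units of the state.
- r.sense(): the state, without advancing time (a new reading comes with each control period).
- r.capture(name): name is "scene" or "top" or "wrist"; returns the picture (400x640x3 uint8, red, green, blue); there is no depth.
- r.calibration(name): a dict with "fx", "fy", "cx", "cy" (pixels), "D" ([k1, k2, p1, p2, k3] as OpenCV has them; the pictures are not rectified), "rvec" (rotation vector, rad) and "tvec" (3), from world to camera coordinates, as OpenCV has them; the wrist camera has in their place "tool_from_camera" (4x4, takes a point from camera to tool coordinates, whose origin is the TCP and whose axes are the tool frame's). Camera axes: x right, y down, z forward; pixel columns grow to the right and rows downward; lengths in m; the calibration is good to about 2 mm. A picture is of the moment at which its call begins: read the wrist's pose just before it. calibration takes no time and is no camera call.
- r.finish_job(): hands the job in, once; it reports no verdict.
The state is a dict: "time_s": time; "joints": joint angles; "joint_velocities": joint speeds; "effort": joint torques, N m; "tcp_pos": TCP position; "ee_rot": TCP orientation; "wrist_force": force on the tool from outside, world axes, zero at the start; "moment": the same for the moment, N m; "gripper_width": opening from 0.0 (shut) to 1.0 (fully open).
Only numpy, scipy, OpenCV 4.12 (cv2) and the standard library are available. Lean on these libraries where they do the work, as an engineer would, in place of code of your own. Each camera call takes 0.05 s, during which the arm holds its last target.

TASK

On this hobby desk, use the black-handled flat lifter to move the blue painted panel to the empty drying stand: slide the blade under the panel, lift it clear, carry it level and set it down gently, centred and square across the two bars of the empty stand, then stand the lifter flat on the desk and let go of it (its blade may stay under the panel). Keep your fingers off the blue panel and leave the orange panel where it is.

Things in the scene. Friction and masses are not known exactly. Their poses are not given: they have to be found in the camera images.
- lifter: Flat lifter, about 0.18 kg, standing level on blade and two rear legs. Origin on desk under handle middle; x to blade, z up. Black handle bar 95 (x) by 20 (y) by 22 tall, middle 55 above origin; grip across y. Steel blade x +57 to +133, 50 wide, 4 thick, underside at origin height, its middle 95 ahead of the handle's. Rods join them at x +40 to +68. Legs at x -44, y -26 to +26. All in mm.
- panel_blue: Blue panel, one white spot, loose, 40 to 85 g, 80 (x) by 110 (y) by 6 mm. Origin: centre of underside, z up. Starts across the bars of a stand built like stand_empty, within 6 mm and 4 degrees of that stand's centre and direction, underside 16 mm above the desk. The blade goes in from its -x side (robot's side), open between the bars.
- stand_empty: The one of three like dark wood stands with no panel; fixed. Two bars along x (-45 to +60), 12 wide, 16 tall, inner faces at y -38 and +38, bare desk between; crossbar as tall at x +50 to +60; open at -x, towards the robot's side. Origin on the desk midway between the bars, where the panel's centre belongs, panel x along bar x. A lifter standing between the bars is 12 below the panel. In mm.
- panel_orange: Orange panel of the same size with two white spots, lying on another stand; to be left alone. Origin at the centre of its underside, axes as for the blue one.
Things that resemble listed ones, but are neither listed nor needed, are in the scene too. There is more than one size of the panel_blue; the job needs the largest.

How it is judged:
By the outcome, as a careful person would: the job done as asked, in the order asked, and still so for the second after the job is handed in, with the robot touching nothing.
It also fails if it takes over 58 s, if anything falls off the work surface, if the arm or the gripper's body presses on something with over 40 N, if the wrist force passes 120 N, or if a joint passes its speed limit or range.

## Working session

There is one attempt and no reset: what is moved stays moved. The work goes in short steps, Python scripts to look and compute and a tool call to move; the robot and the scene stay as the last step left them, time stands still between calls to the robot, and variables do not carry over. Pictures are saved under pics/ and viewed, and the job is handed in when it is done.

Besides the shell and the picture viewer there is one more tool, called as name(argument=value, ...), one argument or row to a line, values as JSON. move_arm: Moves the arm, as the interface text tells. Its arguments: {"type":"object","properties":{"increments":{"type":"array","items":{"type":"number"}}},"required":["increments"]}

```bash
mkdir -p pics
python3 - <<'E'
from station import r
import cv2,json
print(r.sense())
for n in ("scene","top","wrist"):
    im=r.capture(n); cv2.imwrite(f"pics/{n}0.png",im[:,:,::-1]); print(n,r.calibration(n))
E
```

```text
{'time_s': 0.0, 'joints': array([-5.58295684e+01,  2.20903029e+01,  3.79879638e-01, -3.07194362e-02,
       -6.84119441e+01, -1.48152498e+01]), 'joint_velocities': array([-0.08199266, -0.02928933, -0.00907411,  0.06004047, -0.01747451,
       -0.04999021]), 'effort': array([ 3.99866303e-04, -3.90665567e+01,  1.87401867e+01,  4.21983808e+00,
        1.09360035e-02, -2.04988678e-04]), 'tcp_pos': array([ 0.20695389, -0.58911228,  0.22946063]), 'ee_rot': array([[-7.87025867e-04, -3.31235728e-01,  9.43547706e-01],
       [ 2.04699451e-03,  9.43545488e-01,  3.31236656e-01],
       [-9.99997595e-01,  2.19212879e-03, -6.45569910e-05]]), 'wrist_force': array([-0.59442926, -0.50762342,  0.06787507]), 'moment': array([ 0.05585773, -0.04196573,  0.00392073]), 'gripper_width': 1.001376099753528}
scene {'fx': 363.41237108270826, 'fy': 363.41237108270826, 'cx': 322.08971458250005, 'cy': 196.61446736683726, 'D': array([0.00241909, 0.        , 0.        , 0.        , 0.        ]), 'rvec': array([ 1.52453692,  2.13689741, -0.78341204]), 'tvec': array([ 0.14946697, -0.42601455,  1.39591308])}
top {'fx': 473.8291909537417, 'fy': 473.8291909537417, 'cx': 311.07564551319024, 'cy': 193.19449373166617, 'D': array([0.03334134, 0.        , 0.        , 0.        , 0.        ]), 'rvec': array([ 2.12122728, -2.11107982,  0.19701958]), 'tvec': array([0.07762539, 0.58022018, 0.90868104])}
wrist {'fx': 349.0617669241272, 'fy': 349.0617669241272, 'cx': 316.18134948221245, 'cy': 194.77602603676098, 'D': array([-0.06060482,  0.        ,  0.        ,  0.        ,  0.        ]), 'tool_from_camera': array([[-2.02390589e-04, -3.05855434e-01,  9.52077945e-01,
        -1.54557777e-01],
       [ 9.99999795e-01, -6.40345210e-04,  6.86654409e-06,
         6.02711177e-04],
       [ 6.07558381e-04,  9.52077751e-01,  3.05855501e-01,
        -8.40760066e-02],
       [ 0.00000000e+00,  0.00000000e+00,  0.00000000e+00,
         1.00000000e+00]])}
```

View pics/top0.png

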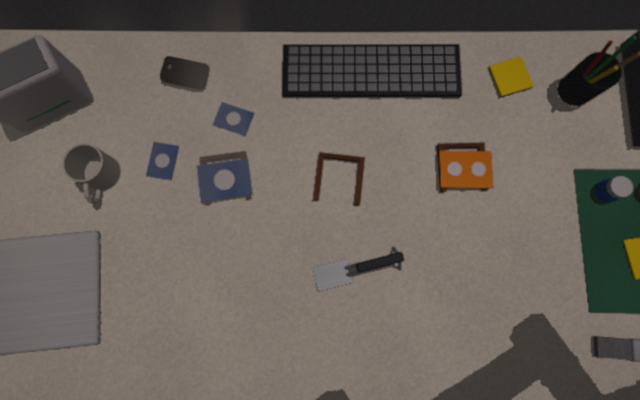

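View pics/scene0.png

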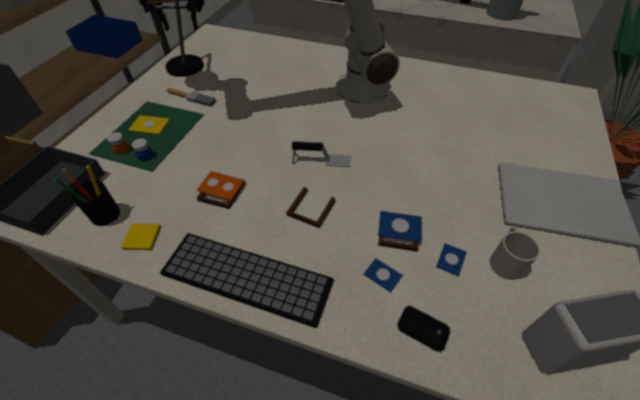

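View pics/wrist0.png

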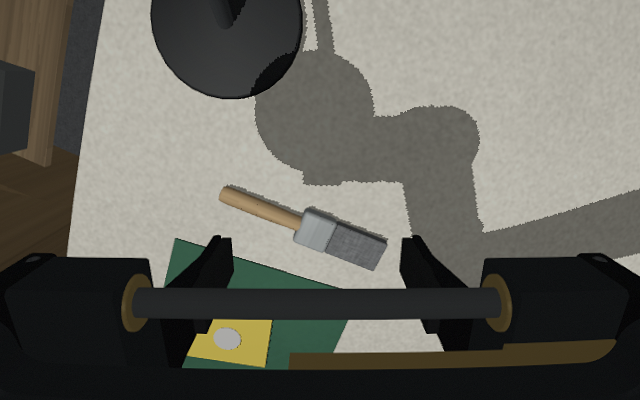

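Top view: the candidates for "blue panel" are the big one on the stand (224,180) and two small loose ones lying on the desk at (234,119) and (162,160). For the lifter: the black-handled one (380,263) and the brush (610,348). For the empty stand: the U shape (340,180). I choose (224,180), (380,263) and (340,180), and check them in close crops.

Run:
```python
import cv2,numpy as np
im=cv2.imread("pics/top0.png")
im=cv2.convertScaleAbs(im,alpha=1.8,beta=10)
def crop(x,y,w,h,s,n):
    cv2.imwrite(n,cv2.resize(im[y:y+h,x:x+w],None,fx=s,fy=s,interpolation=cv2.INTER_CUBIC))
crop(190,140,190,75,4,"pics/c1.png")
crop(300,235,115,65,6,"pics/c2.png")
```

```text
(no output)
```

View pics/c1.png

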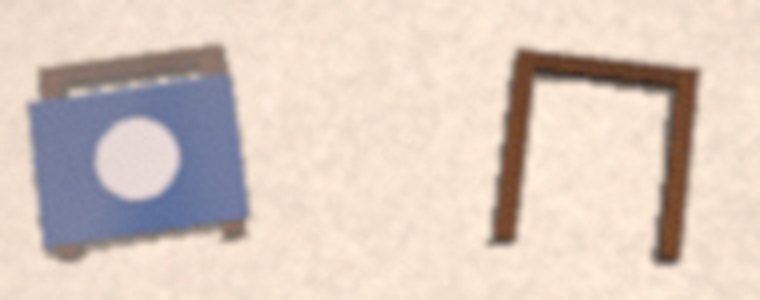

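View pics/c2.png

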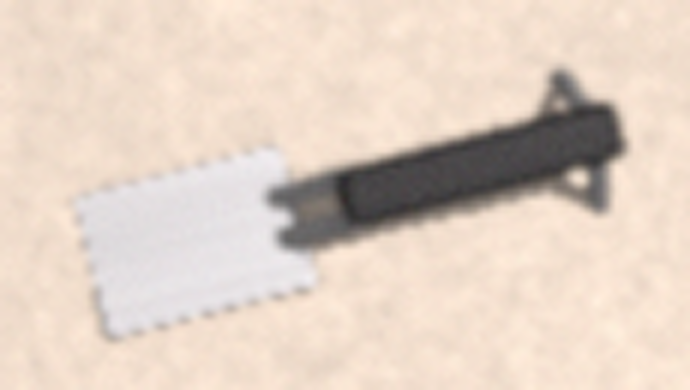

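```bash
cat > h.py <<'E'
import numpy as np,cv2
from scipy.optimize import least_squares
from scipy.spatial.transform import Rotation as R
def proj(P,cal,rvec=None,tvec=None):
    K=np.array([[cal['fx'],0,cal['cx']],[0,cal['fy'],cal['cy']],[0,0,1]])
    rv=cal['rvec'] if rvec is None else rvec; tv=cal['tvec'] if tvec is None else tvec
    return cv2.projectPoints(np.asarray(P,float).reshape(-1,1,3),rv,tv,K,cal['D'])[0][:,0]
def wristext(cal,s):
    T=np.eye(4);T[:3,:3]=s['ee_rot'];T[:3,3]=s['tcp_pos']
    C=np.linalg.inv(T@cal['tool_from_camera'])
    return cv2.Rodrigues(C[:3,:3])[0],C[:3,3]
def unproj(px,z,cal,ext=None):
    rv,tv=ext if ext else (cal['rvec'],cal['tvec'])
    K=np.array([[cal['fx'],0,cal['cx']],[0,cal['fy'],cal['cy']],[0,0,1]])
    u=cv2.undistortPoints(np.array(px,float).reshape(-1,1,2),K,cal['D'])[:,0]
    Rm=cv2.Rodrigues(np.array(rv))[0];c=-Rm.T@np.ravel(tv)
    d=np.c_[u,np.ones(len(u))]@Rm
    t=(z-c[2])/d[:,2]
    return c+d*t[:,None]
def fit(model,px,x0,cal,ext=None):
    model=np.array(model);px=np.array(px,float)
    rv,tv=ext if ext else (None,None)
    def f(p):
        c,s=np.cos(p[2]),np.sin(p[2])
        W=np.c_[p[0]+c*model[:,0]-s*model[:,1],p[1]+s*model[:,0]+c*model[:,1],model[:,2]]
        return (proj(W,cal,rv,tv)-px).ravel()
    o=least_squares(f,x0,loss='soft_l1')
    return o.x,np.round(o.fun.reshape(-1,2),1)
E
python3 - <<'E'
from station import r
from h import *
c=r.calibration('top')
Rm=cv2.Rodrigues(c['rvec'])[0];print('cam',-Rm.T@c['tvec'])
A=lambda l,x,y,s:[(a/s+x-0.5+.5/s,b/s+y-.5+.5/s) for a,b in l]
P=[(.04,.055,.022),(.04,-.055,.022),(-.04,-.055,.022),(-.04,.055,.022)]
pb=A([(30,102),(230,73),(247,218),(45,248)],190,140,4)
print('blue',fit(P,pb,[.6,.2,0],c))
S=[(.06,.05,.016),(.06,-.05,.016),(-.045,-.05,.016),(-.045,.05,.016)]
ps=A([(517,50),(698,70),(678,262),(495,240)],190,140,4)
print('stand',fit(S,ps,[.6,0,0],c))
# blue stand visible outer corners
pbs=A([(40,70),(222,45)],190,140,4)
print('bs corners',unproj(pbs,.016,c))
L=[(.133,-.025,.004),(.133,.025,.004),(.057,.025,.004),(.057,-.025,.004),(.0475,-.01,.066),(-.0475,-.01,.066),(-.0475,.01,.066),(.0475,.01,.066)]
pl=A([(75,200),(112,338),(318,287),(278,148),(340,180),(608,103),(625,150),(352,222)],300,235,6)
print('lift',fit(L,pl,[.4,-.1,1.57],c))
E
```

```text
cam [0.39415694 0.07232321 1.00388847]
blue (array([0.61543633, 0.26546448, 0.15150503]), array([[-0.7,  0. ],
       [ 0.5, -0. ],
       [ 0.8, -0. ],
       [-0.6,  0. ]]))
stand (array([ 0.61310424,  0.02242682, -0.11313023]), array([[-0.4, -0. ],
       [ 0.5,  0.2],
       [ 0.6, -0.1],
       [-0.7, -0. ]]))
bs corners [[0.6660882  0.32151866 0.016     ]
 [0.68049968 0.22391251 0.016     ]]
lift (array([ 0.44189717, -0.05528902,  1.83637796]), array([[-0.8,  0.2],
       [-0.8,  0.9],
       [ 0.4, -0.2],
       [ 0.5, -0.6],
       [-1. , -1.6],
       [ 0.9, -1.2],
       [ 1.1,  0.9],
       [-0.2,  1.5]]))
```

```bash
cat >> h.py <<'E'
def Ryaw(yaw):  # tool x down, z heading yaw(deg)
    a=np.radians(yaw); z=np.array([np.cos(a),np.sin(a),0]); x=np.array([0,0,-1.]); return np.c_[x,np.cross(z,x),z]
def inc(R0,p0,R1,p1):
    rv=R.from_matrix(R0.T@R1).as_rotvec(degrees=True); t=R0.T@(np.array(p1)-p0)
    return np.round(rv,2),np.round(t,4)
E
python3 - <<'E'
from h import *
R0=Ryaw(19.35);p0=np.array([.207,-.59,.231])
print(inc(R0,p0,Ryaw(105.2),[.442,-.055,.2]))
E
```

```text
(array([-85.85,   0.  ,   0.  ]), array([0.031 , 0.4269, 0.399 ]))
```

move_arm(
  increments=[-85.85,0,0,0.031,0.4269,0.399,0.087,-85.85,0,0,0.031,0.4269,0.399,0.087,-85.85,0,0,0.031,0.4269,0.399,0.087,-85.85,0,0,0.031,0.4269,0.399,0.087,-85.85,0,0,0.031,0.4269,0.399,0.087,-85.85,0,0,0.031,0.4269,0.399,0.087,-85.85,0,0,0.031,0.4269,0.399,0.087,-85.85,0,0,0.031,0.4269,0.399,0.087,-85.85,0,0,0.031,0.4269,0.399,0.087,-85.85,0,0,0.031,0.4269,0.399,0.087,-85.85,0,0,0.031,0.4269,0.399,0.087,-85.85,0,0,0.031,0.4269,0.399,0.087],
)

```text
time_s: 1.15
tcp_pos: [0.4081, -0.1305, 0.2042]
ee_rot: [[0.001, -0.963, -0.268], [0.0, -0.268, 0.963], [-1.0, -0.001, -0.0]]
wrist_force: [1.0, -2.0, -0.1]
gripper_width: 1.001
```

move_arm(
  increments=[0,0,0,0,0,0,0.087,0,0,0,0,0,0,0.087],
)

```text
time_s: 1.32
tcp_pos: [0.4085, -0.1305, 0.2039]
ee_rot: [[-0.0, -0.964, -0.267], [0.0, -0.267, 0.964], [-1.0, 0.0, 0.0]]
wrist_force: [-0.1, 0.5, -0.5]
gripper_width: 1.002
```

```bash
cat > look.py <<'E'
import sys
from station import r
from h import *
s=r.sense();im=r.capture('wrist');np.save('pose.npy',np.c_[s['ee_rot'],s['tcp_pos']])
cv2.imwrite(sys.argv[1],cv2.convertScaleAbs(im[:,:,::-1],alpha=1.6))
print(s['tcp_pos'],np.degrees(np.arctan2(s['ee_rot'][1,2],s['ee_rot'][0,2])),s['ee_rot'][2],s['time_s'],s['wrist_force'],s['gripper_width'])
E
python3 look.py pics/w1.png; python3 -c "
from h import *
P=np.load('pose.npy');print(inc(P[:,:3],P[:,3],Ryaw(105.2),[.442,-.055,.2]))"
```

```text
[ 0.40846197 -0.13052482  0.20389439] 105.46479953828421 [-9.99999878e-01  4.34934002e-04  2.32442666e-04] 1.3167 [-0.11328953  0.53669527 -0.4790748 ] 1.0022962360597487
(array([ 0.26,  0.01, -0.02]), array([ 0.0039, -0.0525,  0.0638]))
```

View pics/w1.png

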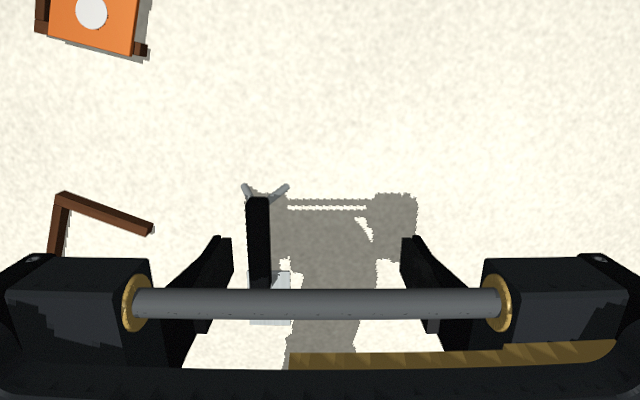

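move_arm(
  increments=[0.2,0,0,0.002,-0.0262,0.0319,0.087,0.2,0,0,0.0039,-0.0525,0.0638,0.087,0.2,0,0,0.0039,-0.0525,0.0638,0.087],
)

```text
time_s: 1.62
tcp_pos: [0.4442, -0.055, 0.2002]
ee_rot: [[0.002, -0.966, -0.26], [0.0, -0.26, 0.966], [-1.0, -0.002, -0.0]]
wrist_force: [-0.9, -0.1, 0.4]
gripper_width: 1.005
```

```bash
python3 look.py pics/w2.png
```

```text
[ 0.44416105 -0.05497093  0.2001986 ] 105.07419409556465 [-9.99997778e-01 -2.10199043e-03 -1.61007233e-04] 1.6167 [-0.86131815 -0.09066259  0.42675203] 1.0050393300224336
```

View pics/w2.png

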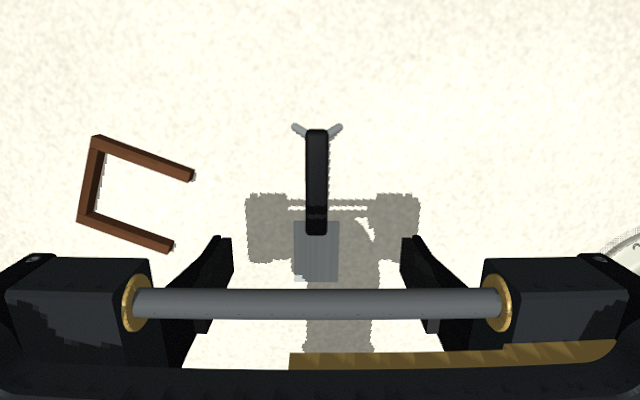

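Run:
```python
import cv2
im=cv2.imread("pics/w2.png")[110:300,270:370]
im=cv2.convertScaleAbs(im,alpha=1.5,beta=30)
cv2.imwrite("pics/c3.png",cv2.resize(im,None,fx=3,fy=3,interpolation=cv2.INTER_CUBIC))
```

```text
(no output)
```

View pics/c3.png

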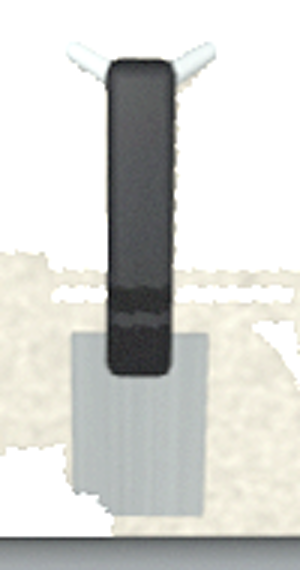

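Run:
```python
from station import r
from h import *
P=np.load('pose.npy');c=r.calibration('wrist');e=wristext(c,{'ee_rot':P[:,:3],'tcp_pos':P[:,3]})
A=lambda l,x,y,s:[(a/s+x-0.5+.5/s,b/s+y-.5+.5/s) for a,b in l]
# image left = tool -y = lifter +y? tool y at yaw: compute sign
print('tool y',P[:,1],'lifter y',[-np.sin(1.836),np.cos(1.836)])
L=[(.133,-.025,.004),(.057,-.025,.004),(.057,.025,.004),(.0475,-.01,.066),(-.0475,-.01,.066),(-.0475,.01,.066),(.0475,.01,.066)]
pl=A([(202,515),(208,333),(71,333),(171,376),(174,62),(109,62),(108,376)],270,110,3)
L2=[(a,-b,z) for a,b,z in L]
for M in (L,L2): print(fit(M,pl,[.44,-.055,1.836],c,e))
```

```text
tool y [-0.96558764 -0.26006939 -0.00210199] lifter y [np.float64(-0.9650391369642516), np.float64(-0.2621058261986797)]
(array([ 0.44214907, -0.05567539,  2.16527395]), array([[ -1. ,   0.4],
       [-24.6,   3.3],
       [ 65.2, -10.8],
       [ -0.5,   1.1],
       [-38.1,   6.1],
       [  6.5,  -1.8],
       [ 41.6,  -5.5]]))
(array([ 0.44463994, -0.05443307,  1.82474582]), array([[ 0.3,  0.3],
       [ 0.3, -0.3],
       [-0.3, -0.8],
       [ 0.4,  1.1],
       [ 1.5, -0.2],
       [-1.2, -0.4],
       [-0.7,  0.9]]))
```

move_arm(
  increments=[0.5,0,0,0.04,0,0.008,0.087,0.5,0,0,0.08,0,0.008,0.087,0.5,0,0,0.12,0,0.008,0.087,0.5,0,0,0.145,0,0.008,0.087,0.5,0,0,0.156,0,0.008,0.087,0.5,0,0,0.156,0,0.008,0.03,0.5,0,0,0.156,0,0.008,0.018,0.5,0,0,0.156,0,0.008,0.01,0.5,0,0,0.156,0,0.008,0,0.5,0,0,0.156,0,0.008,0,0.5,0,0,0.156,0,0.008,0,0.5,0,0,0.156,0,0.008,0],
)

```text
time_s: 2.67
tcp_pos: [0.4401, -0.0493, 0.0448]
ee_rot: [[0.002, -0.968, -0.251], [0.0, -0.251, 0.968], [-1.0, -0.002, -0.0]]
wrist_force: [0.2, 0.4, -0.9]
gripper_width: 0.554
```

move_arm(
  increments=[0,0,0,0,0,0,0,0,0,0,0,0,0,0,0,0,0,0,0,0,0,0,0,0,0,0,0,0,0,0,0,0,0,0,0,0,0,0,0,0,0,0,0,0,0,0,0,0,0,0,0,0,0,0,0,0],
)

```text
time_s: 3.33
tcp_pos: [0.4401, -0.0494, 0.0443]
ee_rot: [[0.001, -0.968, -0.25], [0.0, -0.25, 0.968], [-1.0, -0.001, -0.0]]
wrist_force: [0.9, 0.4, 0.2]
gripper_width: 0.227
```

```bash
python3 look.py pics/w3.png
```

```text
[ 0.44011749 -0.0493518   0.04426   ] 104.50547690300948 [-9.99999761e-01 -6.91382104e-04 -1.99589527e-05] 3.3333 [0.85530565 0.40442117 0.22915513] 0.22657377209635193
```

View pics/w3.png

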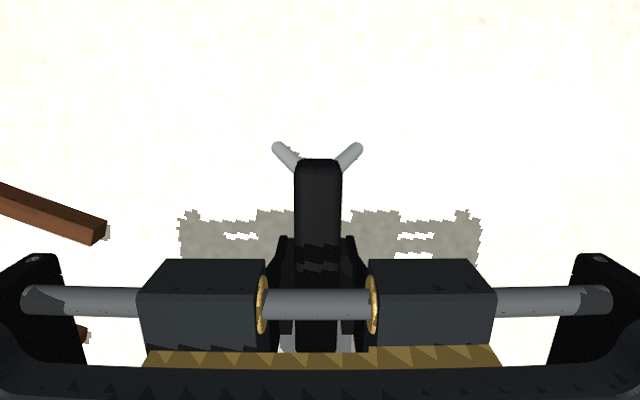

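```bash
python3 -c "
from h import *
P=np.load('pose.npy');print(inc(P[:,:3],P[:,3],Ryaw(8.6),[.4146,.2353,.0943]))"
```

```text
(array([9.591e+01, 3.000e-02, 3.000e-02]), array([-0.05  , -0.0466,  0.282 ]))
```

move_arm(
  increments=[0,0,0,-0.008,0,0,0,0,0,0,-0.022,0,0,0,0,0,0,-0.038,0,0,0,2,0,0,-0.048,-0.001,0.006,0,6,0,0,-0.05,-0.003,0.018,0,12,0,0,-0.05,-0.006,0.035,0,18,0,0,-0.05,-0.009,0.053,0,24,0,0,-0.05,-0.0117,0.0705,0,30,0,0,-0.05,-0.0146,0.088,0,36,0,0,-0.05,-0.0175,0.106,0,42,0,0,-0.05,-0.0204,0.1235,0,48,0,0,-0.05,-0.0233,0.141,0],
)

```text
time_s: 4.38
tcp_pos: [0.426, 0.0933, 0.0942]
ee_rot: [[-0.002, -0.831, 0.556], [-0.001, 0.556, 0.831], [-1.0, 0.001, -0.001]]
wrist_force: [-0.5, 0.2, -0.9]
gripper_width: 0.224
```

```bash
python3 look.py pics/w4.png; python3 -c "
from h import *
P=np.load('pose.npy');print(inc(P[:,:3],P[:,3],Ryaw(8.6),[.4146,.2353,.0943]))"
```

```text
[0.42597578 0.0932664  0.09421676] 56.191948743035496 [-9.99998469e-01  9.33378607e-04 -1.47982752e-03] 4.3833 [-0.50330451  0.16337177 -0.91739183] 0.22418648532802607
(array([ 4.759e+01, -1.000e-01, -2.000e-02]), array([-0.0002,  0.0885,  0.1117]))
```

move_arm(
  increments=[6,0,0,0,0.0111,0.014,0,12,0,0,0,0.0222,0.028,0,18,0,0,0,0.0333,0.042,0,24,0,0,0,0.0444,0.056,0,30,0,0,0,0.0555,0.07,0,36,0,0,0,0.0666,0.084,0,41,0,0,0,0.0765,0.097,0,45,0,0,0,0.0835,0.106,0,47.6,0,0,0,0.0885,0.1117,0,47.6,0,0,0,0.0885,0.1117,0],
)

```text
time_s: 5.27
tcp_pos: [0.4145, 0.2356, 0.0942]
ee_rot: [[-0.001, -0.156, 0.988], [-0.0, 0.988, 0.156], [-1.0, -0.0, -0.001]]
wrist_force: [0.1, 0.4, -0.9]
gripper_width: 0.227
```

```bash
cat > look2.py <<'E'
import sys
from station import r
from h import *
t=sys.argv[1]
s=r.sense();np.save('pose.npy',np.c_[s['ee_rot'],s['tcp_pos']])
print(s['tcp_pos'],np.degrees(np.arctan2(s['ee_rot'][1,2],s['ee_rot'][0,2])),s['ee_rot'][2],s['time_s'],s['wrist_force'],s['gripper_width'])
a=r.capture('top');b=r.capture('scene')
cv2.imwrite(f'pics/top{t}.png',a[:,:,::-1]);cv2.imwrite(f'pics/scene{t}.png',b[:,:,::-1])
def crop(im,x,y,w,h,k,n): cv2.imwrite(n,cv2.resize(cv2.convertScaleAbs(im[y:y+h,x:x+w,::-1],alpha=1.8,beta=10),None,fx=k,fy=k,interpolation=cv2.INTER_CUBIC))
x,y,w,h=map(int,sys.argv[2].split(','));crop(a,x,y,w,h,4,f'pics/tc{t}.png')
x,y,w,h=map(int,sys.argv[3].split(','));crop(b,x,y,w,h,5,f'pics/sc{t}.png')
E
python3 look2.py A 170,130,180,140 340,150,120,110
```

```text
[0.41454042 0.23557548 0.09419576] 8.989334540339861 [-9.99999810e-01 -2.55217070e-04 -5.61303234e-04] 5.2667 [ 0.08060607  0.40099641 -0.87351562] 0.22696720451605842
```

View pics/tcA.png

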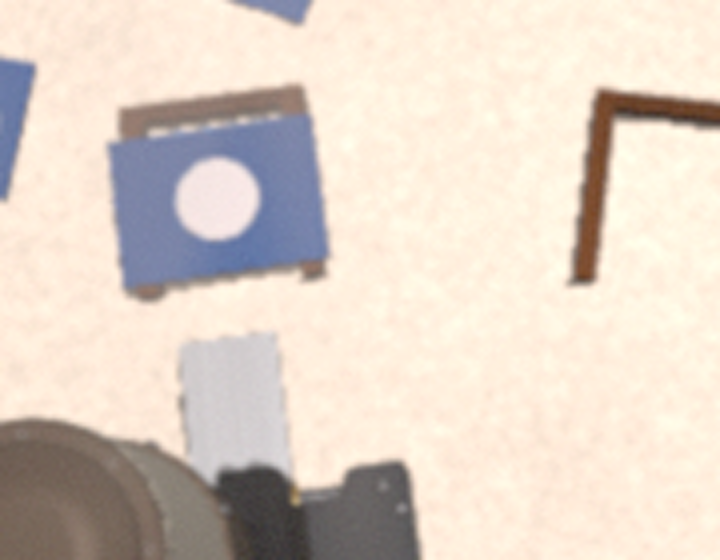

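View pics/scA.png

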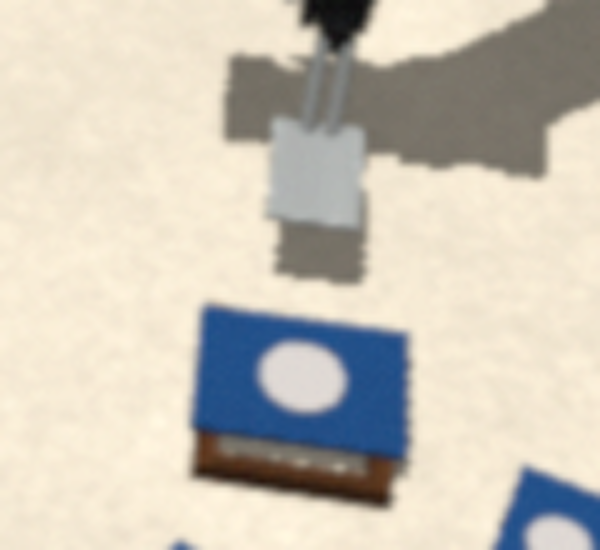

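Run:
```python
from station import r
from h import *
A=lambda l,x,y,s:[(a/s+x-0.5+.5/s,b/s+y-.5+.5/s) for a,b in l]
ct=r.calibration('top');cs=r.calibration('scene')
P=[(.04,.055,.022),(.04,-.055,.022),(-.04,-.055,.022),(-.04,.055,.022)]
def sh(n,o): print(n,np.round(o[0][:2],4),round(np.degrees(o[0][2]),2),o[1].tolist())
sh('panel top',fit(P,A([(110,143),(307,114),(328,259),(127,292)],170,130,4),[.6,.26,.15],ct))
sh('panel scn',fit(P,A([(407,458),(195,428),(205,305),(408,333)][0:1]+[(195,428),(205,305),(408,333)],340,150,5),[.6,.26,.15],cs))
z=.054
B=[(.133,.025,z),(.133,-.025,z),(.057,.025,z),(.057,-.025,z)]
tip=A([(180,345),(275,332)],170,130,4)
print('blade tip top',unproj(tip,z,ct))
sh('blade scn',fit(B,A([(358,228),(267,215),(363,128),(273,118)],340,150,5),[.41,.235,.15],cs))
t=unproj(tip,z,ct);m=t.mean(0);d=t[0]-t[1];yaw=np.arctan2(-d[0],d[1]);print('lifter top',m[:2]-.133*np.array([np.cos(yaw),np.sin(yaw)]),np.degrees(yaw))
```

```text
panel top [0.6145 0.2654] 9.29 [[-0.8, 0.5], [1.0, -0.1], [0.7, -0.1], [-0.9, -0.3]]
panel scn [0.6207 0.27  ] 9.2 [[0.8, 0.1], [-0.7, -0.1], [-0.6, 0.0], [0.5, -0.0]]
blade tip top [[0.53278405 0.2754029  0.054     ]
 [0.53961896 0.22759615 0.054     ]]
blade scn [0.4106 0.2345] 8.55 [[0.3, 0.2], [-0.4, 0.3], [0.0, -0.1], [-0.0, -0.5]]
lifter top [0.4045403  0.23267597] 8.136417576631652
```

move_arm(
  increments=[0,0,0,0.01,0,0,0,0,0,0,0.024,0,0,0,0,0,0,0.037,0,0,0,0,0,0,0.044,0,0,0,0,0,0,0.047,0,0,0,0,0,0,0.047,0,0.007,0,0,0,0,0.047,0,0.014,0,0,0,0,0.047,0,0.02,0,0,0,0,0.047,0,0.02,0],
)

```text
time_s: 6.12
tcp_pos: [0.4368, 0.2391, 0.048]
ee_rot: [[0.003, -0.155, 0.988], [0.002, 0.988, 0.155], [-1.0, 0.002, 0.003]]
wrist_force: [-0.3, 0.2, -1.5]
gripper_width: 0.229
```

```bash
python3 look2.py B 170,130,180,140 340,150,120,110
```

```text
[0.43677886 0.2390864  0.0479556 ] 8.893405933279377 [-0.99999475  0.00164761  0.00279035] 6.1167 [-0.29476996  0.20561352 -1.4576204 ] 0.22881967326258013
```

View pics/tcB.png

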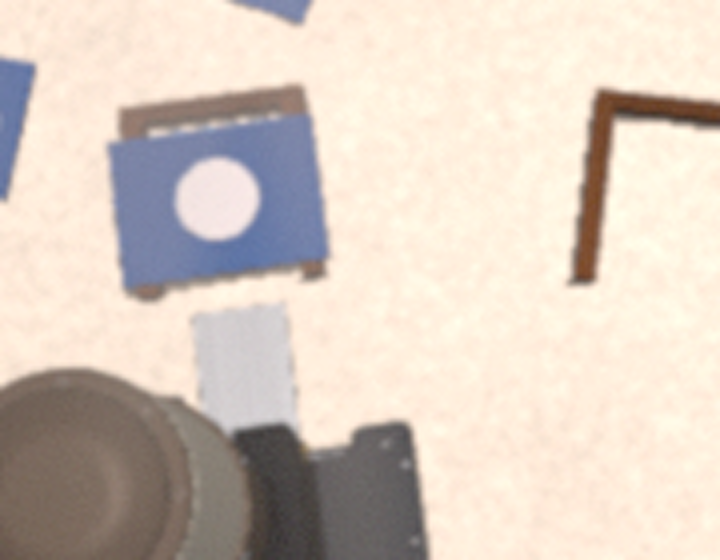

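View pics/scB.png

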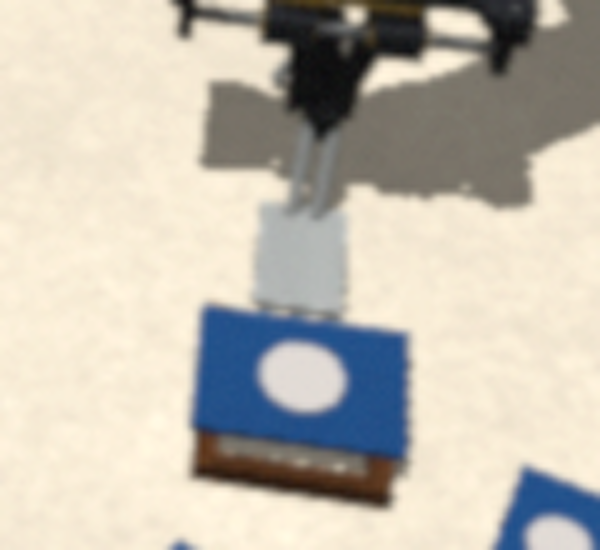

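move_arm(
  increments=[0,0,0,0,0,0.005,0,0,0,0,0,0,0.013,0,0,0,0,0,0,0.022,0,0,0,0,0,0,0.031,0,0,0,0,0,0,0.04,0,0,0,0,0,0,0.049,0,0,0,0,0,0,0.058,0,0,0,0,0,0,0.067,0,0,0,0,0,0,0.075,0,0,0,0,0,0,0.08,0,0,0,0,0,0,0.082,0,0,0,0,0,0,0.082,0],
)

```text
time_s: 7.22
tcp_pos: [0.516, 0.2507, 0.047]
ee_rot: [[-0.0, -0.154, 0.988], [-0.0, 0.988, 0.154], [-1.0, -0.0, -0.0]]
wrist_force: [-0.4, -0.2, -1.5]
gripper_width: 0.227
```

```bash
python3 look2.py C 170,130,180,140 340,150,120,110
```

```text
[0.51596137 0.25066224 0.04696912] 8.882592376666848 [-9.99999980e-01 -6.39137861e-05 -1.89979573e-04] 7.2167 [-0.41505264 -0.19058387 -1.48634638] 0.22684303236811
```

View pics/tcC.png

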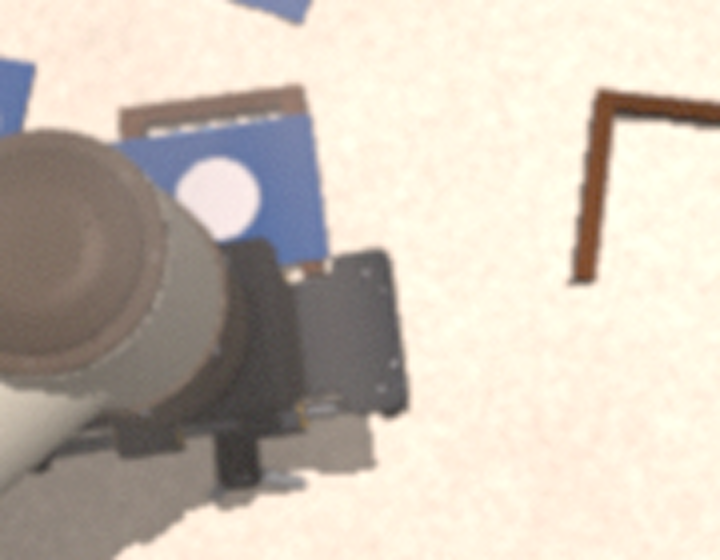

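View pics/scC.png

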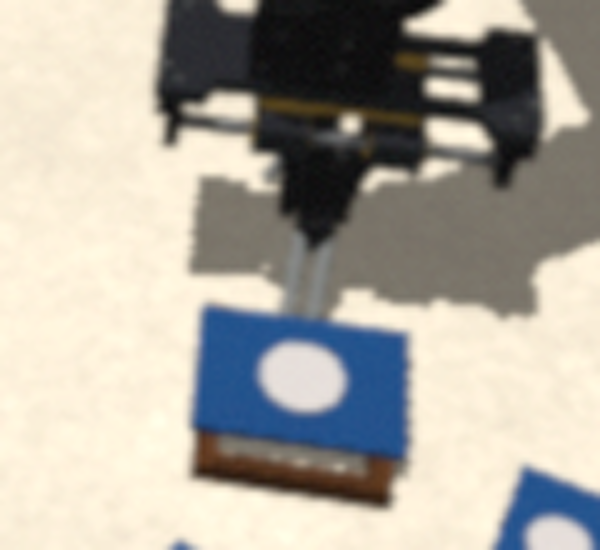

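move_arm(
  increments=[0,0,0,-0.003,0,0,0,0,0,0,-0.006,0,0,0,0,0,0,-0.008,0,0,0,0,0,0,-0.01,0,0,0,0,0,0,-0.012,0,0,0,0,0,0,-0.014,0,0,0,0,0,0,-0.017,0,0,0,0,0,0,-0.021,0,0,0,0,0,0,-0.025,0,0,0,0,0,0,-0.028,0,0,0,0,0,0,-0.03,0,0,0,0,0,0,-0.03,0,0,0],
)

```text
time_s: 8.32
tcp_pos: [0.5159, 0.2509, 0.0778]
ee_rot: [[0.001, -0.155, 0.988], [0.001, 0.988, 0.155], [-1.0, 0.001, 0.001]]
wrist_force: [0.3, 0.4, -2.6]
gripper_width: 0.225
```

```bash
python3 look2.py D 170,130,180,140 340,150,120,110
```

```text
[0.5159494  0.25093298 0.07782601] 8.910443630063705 [-9.99999223e-01  6.05148518e-04  1.09023106e-03] 8.3167 [ 0.29055966  0.38186266 -2.60520197] 0.22479341912854373
```

View pics/tcD.png

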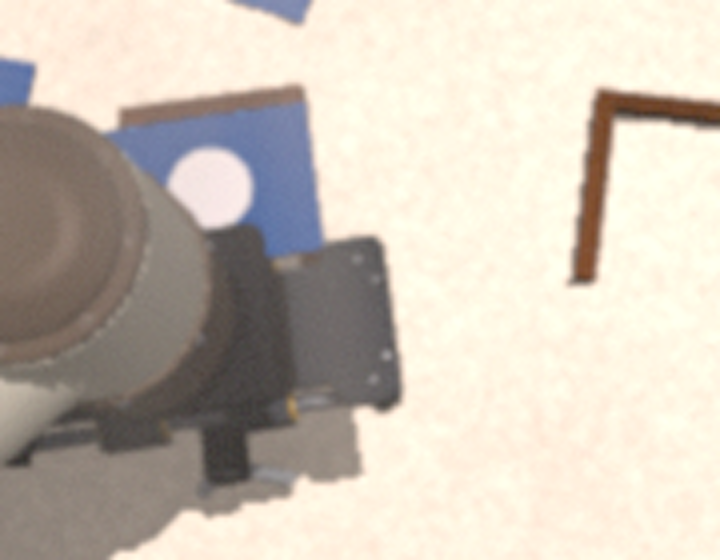

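View pics/scD.png

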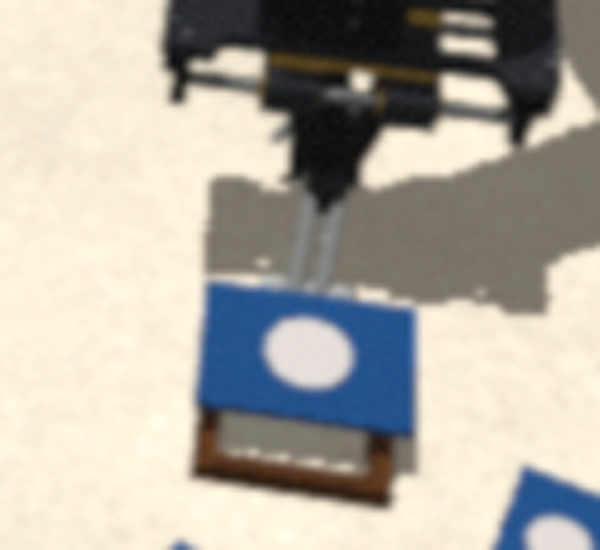

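Run:
```python
from station import r
from h import *
A=lambda l,x,y,s:[(a/s+x-0.5+.5/s,b/s+y-.5+.5/s) for a,b in l]
ct=r.calibration('top');cs=r.calibration('scene')
def sh(n,o): print(n,np.round(o[0][:2],4),round(np.degrees(o[0][2]),2),o[1].tolist())
for z in (.040,.044,.048):
    P=[(.04,.055,z),(.04,-.055,z),(-.04,-.055,z),(-.04,.055,z)]
    sh('panel scn',fit(P,A([(413,434),(200,404),(208,283),(416,310)],340,150,5),[.6,.26,.15],cs))
    sh('panel top',fit([P[1],P[2]],A([(303,100),(323,250)],170,130,4),[.6,.26,.15],ct))
# stand empty from scene0
im=cv2.imread('pics/sceneD.png')[175:235,275:345]
cv2.imwrite('pics/c5.png',cv2.resize(cv2.convertScaleAbs(im,alpha=1.8,beta=10),None,fx=8,fy=8,interpolation=cv2.INTER_CUBIC))
im=cv2.imread('pics/topD.png')[145:210,305:375]
cv2.imwrite('pics/c6.png',cv2.resize(cv2.convertScaleAbs(im,alpha=1.8,beta=10),None,fx=8,fy=8,interpolation=cv2.INTER_CUBIC))
```

```text
panel scn [0.619  0.2696] 9.25 [[1.1, 0.2], [-0.9, 0.0], [-0.4, -0.3], [0.3, -0.1]]
panel top [0.6164 0.2673] 9.12 [[0.1, 0.4], [-0.1, -0.3]]
panel scn [0.6221 0.2695] 9.27 [[1.2, 0.3], [-1.0, 0.1], [-0.5, -0.4], [0.4, -0.2]]
panel top [0.6154 0.2667] 9.12 [[0.0, 0.3], [-0.0, -0.3]]
panel scn [0.6252 0.2695] 9.29 [[1.4, 0.4], [-1.1, 0.1], [-0.6, -0.5], [0.5, -0.3]]
panel top [0.6145 0.2661] 9.12 [[0.0, 0.2], [-0.0, -0.2]]
```

View pics/c5.png

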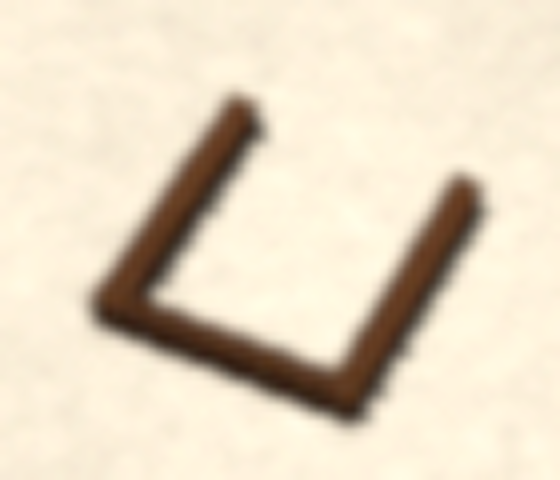

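View pics/c6.png

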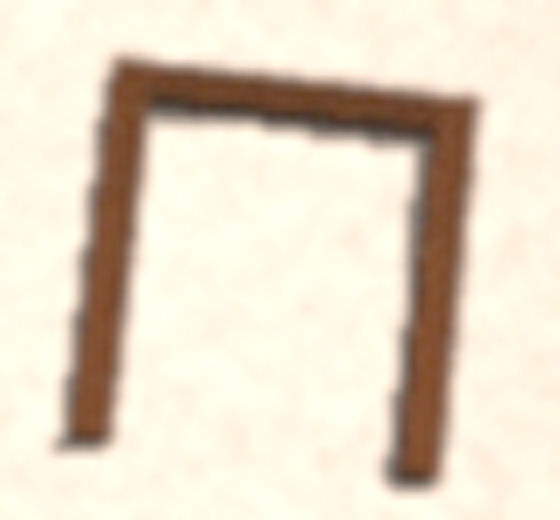

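Run:
```python
from station import r
from h import *
A=lambda l,x,y,s:[(a/s+x-0.5+.5/s,b/s+y-.5+.5/s) for a,b in l]
ct=r.calibration('top');cs=r.calibration('scene')
def sh(n,o): print(n,np.round(o[0][:2],4),round(np.degrees(o[0][2]),2),o[1].tolist())
z=.016
S=[(.06,.05,z),(.06,-.05,z),(-.045,-.05,z),(-.045,-.038,z),(-.045,.038,z),(-.045,.05,z)]
sh('top',fit(S,A([(117,58),(478,98),(440,472),(398,470),(108,435),(70,432)],305,145,8),[.6,.02,-.1],ct))
sh('scn',fit(S,A([(350,400),(95,298),(226,95),(258,108),(452,178),(483,190)],275,175,8),[.6,.02,-.1],cs))
# render overlay
for cam,c,f,(x0,y0),n in (('top',ct,'pics/c6.png',(305,145),'a'),('scene',cs,'pics/c5.png',(275,175),'b')):
    im=cv2.imread(f)
    p={'a':(.6131,.0224,-6.5),'b':(.6172,.0258,-6.5)}[n]
```

```text
top [0.6152 0.0221] -6.58 [[-0.5, -0.7], [0.4, -0.4], [0.3, 0.5], [-0.1, 0.1], [0.4, 0.3], [-0.5, 0.0]]
scn [0.6206 0.0254] -6.74 [[0.1, 1.0], [-1.3, 0.6], [0.4, -0.2], [0.1, -0.5], [0.1, -0.4], [0.1, -0.5]]
```

move_arm(
  increments=[0.22,0,0,-0.003,-0.003,-0.0005,0,0.66,0,0,-0.007,-0.009,-0.0015,0,1.4,0,0,-0.011,-0.019,-0.0031,0,2.43,0,0,-0.014,-0.033,-0.0053,0,3.46,0,0,-0.016,-0.047,-0.0076,0,4.5,0,0,-0.017,-0.061,-0.0099,0,5.53,0,0,-0.017,-0.075,-0.0121,0,6.56,0,0,-0.017,-0.089,-0.0144,0,7.59,0,0,-0.017,-0.103,-0.0166,0,8.62,0,0,-0.017,-0.117,-0.0189,0,9.65,0,0,-0.017,-0.131,-0.0212,0,10.69,0,0,-0.017,-0.145,-0.0234,0],
)

```text
time_s: 9.42
tcp_pos: [0.5149, 0.1023, 0.0941]
ee_rot: [[-0.0, 0.033, 0.999], [-0.0, 0.999, -0.033], [-1.0, -0.0, -0.0]]
wrist_force: [-0.1, 0.1, -3.3]
gripper_width: 0.227
```

move_arm(
  increments=[0.96,0,0,0,-0.013,0.0004,0,1.9,0,0,0,-0.026,0.0008,0,2.87,0,0,0,-0.039,0.0013,0,3.76,0,0,0,-0.051,0.0017,0,4.35,0,0,0,-0.059,0.0019,0,4.7,0,0,0,-0.064,0.0021,0,4.95,0,0,0,-0.0672,0.0022,0,4.95,0,0,0,-0.0672,0.0022,0,4.95,0,0,0,-0.0672,0.0022,0],
)

```text
time_s: 10.17
tcp_pos: [0.5153, 0.0367, 0.0942]
ee_rot: [[0.0, 0.117, 0.993], [0.0, 0.993, -0.117], [-1.0, 0.0, 0.0]]
wrist_force: [0.3, 0.4, -2.3]
gripper_width: 0.227
```

```bash
python3 look2.py E 270,130,140,140 260,150,110,100
```

```text
[0.51525505 0.03671999 0.09420204] -6.7266379505964595 [-9.99999946e-01  1.55339082e-04  2.90070029e-04] 10.1667 [ 0.29384205  0.4155549  -2.31751314] 0.22676200586373413
```

View pics/tcE.png

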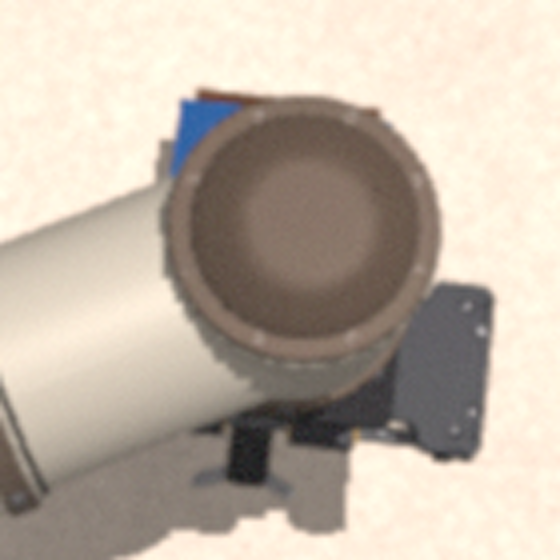

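View pics/scE.png

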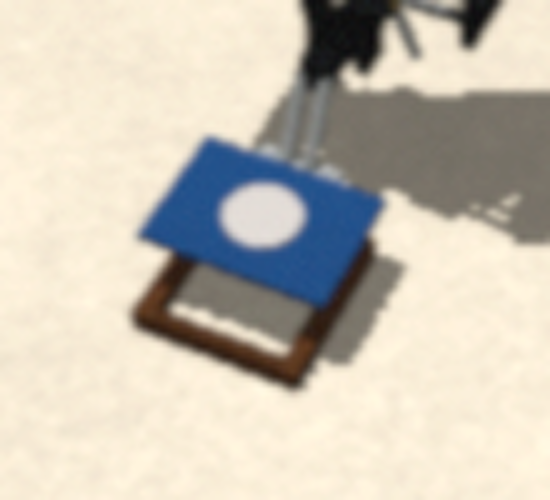

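Run:
```python
from station import r
from h import *
A=lambda l,x,y,s:[(a/s+x-0.5+.5/s,b/s+y-.5+.5/s) for a,b in l]
cs=r.calibration('scene')
def sh(n,o): print(n,np.round(o[0][:2],4),round(np.degrees(o[0][2]),2),o[1].tolist())
for z in (.058,.060):
    P=[(.04,.055,z),(.04,-.055,z),(-.04,-.055,z),(-.04,.055,z)]
    sh('panel scn',fit(P,A([(326,308),(139,237),(207,137),(386,203)],260,150,5),[.6,.02,-.1],cs))
z=.016
S=[(.06,.05,z),(.06,-.05,z)]
print(unproj(A([(295,377),(137,313)],260,150,5),z,cs))
```

```text
panel scn [0.6209 0.0284] -6.46 [[-0.1, 0.0], [-0.5, 0.1], [0.0, 0.1], [0.6, -0.2]]
panel scn [0.6225 0.029 ] -6.48 [[-0.1, 0.1], [-0.5, 0.1], [-0.0, 0.1], [0.7, -0.3]]
[[ 0.68429301  0.06781866  0.016     ]
 [ 0.67200054 -0.02669599  0.016     ]]
```

move_arm(
  increments=[0,0,0,0.003,-0.0005,-0.0002,0,0,0,0,0.009,-0.001,-0.0004,0,0,0,0,0.016,-0.0015,-0.0006,0,0,0,0,0.023,-0.0021,-0.0008,0,0,0,0,0.028,-0.0021,-0.0008,0,0,0,0,0.03,-0.0021,-0.0008,0,0,0,0,0.03,-0.0021,-0.0008,0],
)

```text
time_s: 10.85
tcp_pos: [0.5136, 0.0344, 0.0632]
ee_rot: [[-0.002, 0.117, 0.993], [-0.001, 0.993, -0.117], [-1.0, -0.001, -0.002]]
wrist_force: [0.1, 0.4, -2.8]
gripper_width: 0.225
```

```bash
python3 look2.py F 270,130,140,140 260,150,110,100
python3 - <<'E'
import cv2
im=cv2.imread('pics/sceneF.png')[170:235,275:350]
cv2.imwrite('pics/c7.png',cv2.resize(cv2.convertScaleAbs(im,alpha=1.8,beta=10),None,fx=8,fy=8,interpolation=cv2.INTER_CUBIC))
E
```

```text
[0.51356062 0.03439142 0.06321678] -6.7417134967132055 [-9.99998223e-01 -8.66018608e-04 -1.67438761e-03] 10.85 [ 0.08988689  0.36006239 -2.83408632] 0.22487649123261771
```

View pics/c7.png

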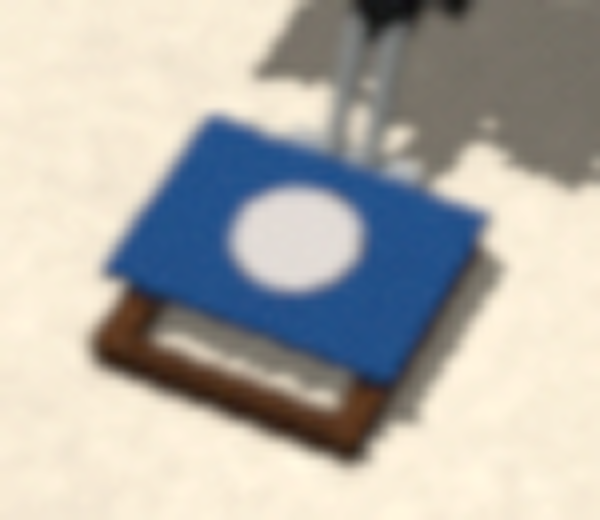

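View pics/tcF.png

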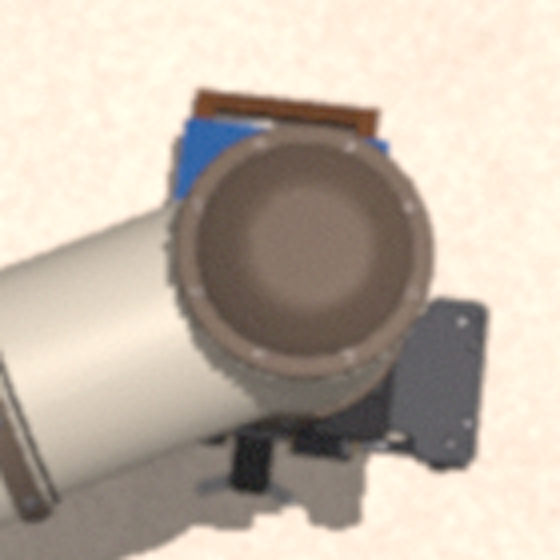

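Run:
```python
from station import r
from h import *
A=lambda l,x,y,s:[(a/s+x-0.5+.5/s,b/s+y-.5+.5/s) for a,b in l]
cs=r.calibration('scene');ct=r.calibration('top')
def sh(n,o): print(n,np.round(o[0][:2],4),round(np.degrees(o[0][2]),2),o[1].tolist())
z=.029
P=[(.04,.055,z),(.04,-.055,z),(-.04,-.055,z),(-.04,.055,z)]
sh('panel scn',fit(P,A([(391,387),(105,271),(214,116),(491,217)],275,170,8),[.6,.02,-.1],cs))
sh('panel top',fit(P[:2],A([(187,119),(388,145)],270,130,4),[.6,.02,-.1],ct))
z=.016
S=[(.06,.05,z),(.06,-.05,z)]
sh('stand top',fit(S,A([(199,91),(380,111)],270,130,4),[.6,.02,-.1],ct))
```

```text
panel scn [0.6206 0.0264] -7.22 [[0.2, -0.1], [-0.6, 0.0], [-0.2, -0.3], [0.5, 0.2]]
panel top [0.612  0.0217] -7.4 [[-0.6, -0.1], [0.6, 0.1]]
stand top [0.6127 0.0212] -6.35 [[-0.5, -0.0], [0.4, 0.0]]
```

move_arm(
  increments=[-0.4,0,0,0.002,-0.0007,0.0005,0,-0.4,0,0,0.004,-0.0007,0.0005,0,-0.4,0,0,0.0055,-0.0007,0.0005,0,-0.4,0,0,0.0065,-0.0007,0.0005,0,-0.4,0,0,0.0075,-0.0007,0.0005,0,-0.4,0,0,0.0085,-0.0007,0.0005,0,-0.4,0,0,0.0095,-0.0007,0.0005,0,-0.4,0,0,0.011,-0.0007,0.0005,0,-0.4,0,0,0.013,-0.0007,0.0005,0,-0.4,0,0,0.015,-0.0007,0.0005,0,-0.4,0,0,0.016,-0.0007,0.0005,0,-0.4,0,0,0.016,-0.0007,0.0005,0],
)

```text
time_s: 11.95
tcp_pos: [0.5142, 0.0338, 0.0478]
ee_rot: [[-0.001, 0.11, 0.994], [-0.0, 0.994, -0.11], [-1.0, -0.0, -0.001]]
wrist_force: [-0.2, 0.4, -1.6]
gripper_width: 0.225
```

```bash
python3 look2.py G 270,130,140,140 260,150,110,100
python3 - <<'E'
import cv2
im=cv2.imread('pics/sceneG.png')[170:235,275:350]
cv2.imwrite('pics/c8.png',cv2.resize(cv2.convertScaleAbs(im,alpha=1.8,beta=10),None,fx=8,fy=8,interpolation=cv2.INTER_CUBIC))
E
```

```text
[0.51424399 0.0337637  0.04781656] -6.340217897324527 [-9.99999772e-01 -2.75161378e-04 -6.16758875e-04] 11.95 [-0.19683907  0.43847546 -1.56738958] 0.22537749336909155
```

View pics/c8.png

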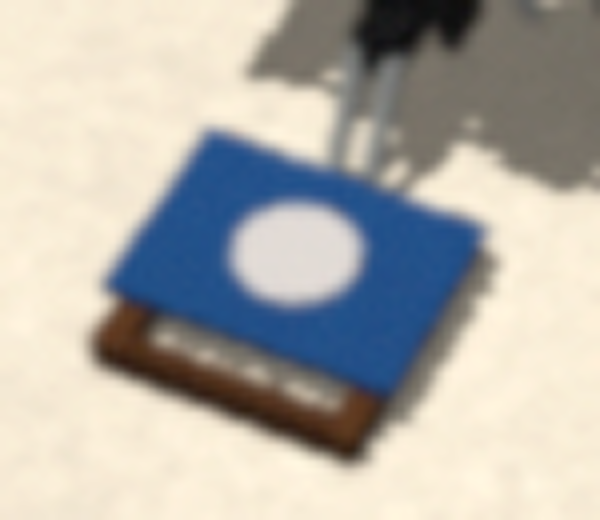

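View pics/tcG.png

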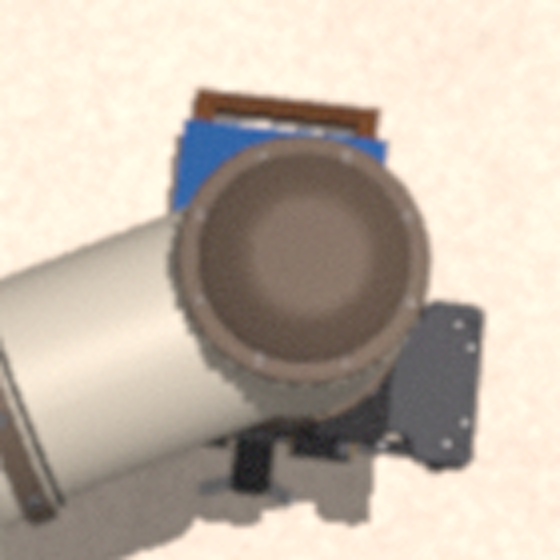

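Run:
```python
from station import r
from h import *
A=lambda l,x,y,s:[(a/s+x-0.5+.5/s,b/s+y-.5+.5/s) for a,b in l]
cs=r.calibration('scene');ct=r.calibration('top')
def sh(n,o): print(n,np.round(o[0][:2],4),round(np.degrees(o[0][2]),2),o[1].tolist())
z=.022
P=[(.04,.055,z),(.04,-.055,z),(-.04,-.055,z),(-.04,.055,z)]
sh('panel scn',fit(P,A([(390,394),(106,286),(211,129),(490,230)],275,170,8),[.6,.02,-.1],cs))
sh('panel top',fit(P[:2],A([(186,120),(388,143)],270,130,4),[.6,.02,-.1],ct))
```

```text
panel scn [0.6203 0.0257] -6.6 [[0.4, 0.4], [-0.7, -0.1], [-0.1, -0.3], [0.3, -0.1]]
panel top [0.614 0.021] -6.52 [[-0.4, -0.0], [0.4, 0.0]]
```

move_arm(
  increments=[0,0,0,0.001,0,0,0,0,0,0,0.002,0,0,0,0,0,0,0.0028,0,0,0,0,0,0,0.0033,0,0,0,0,0,0,0.0033,0,0,0],
)

```text
time_s: 12.47
tcp_pos: [0.5144, 0.0338, 0.0447]
ee_rot: [[-0.0, 0.11, 0.994], [-0.0, 0.994, -0.11], [-1.0, -0.0, -0.0]]
wrist_force: [-0.2, -0.1, -0.8]
gripper_width: 0.226
```

move_arm(
  increments=[0,0,0,0.0003,0,0,0,0,0,0,0.0006,0,0,0,0,0,0,0.0006,0,0,0],
)

```text
time_s: 12.72
tcp_pos: [0.5145, 0.0338, 0.0444]
ee_rot: [[0.0, 0.11, 0.994], [-0.0, 0.994, -0.11], [-1.0, 0.0, 0.0]]
wrist_force: [-0.2, 0.0, -1.3]
gripper_width: 0.226
```

move_arm(
  increments=[0,0,0,0.0004,0,0,0,0,0,0,0.0008,0,0,0,0,0,0,0.0008,0,0,0],
)

```text
time_s: 12.97
tcp_pos: [0.5145, 0.0338, 0.0442]
ee_rot: [[0.0, 0.11, 0.994], [-0.0, 0.994, -0.11], [-1.0, -0.0, 0.0]]
wrist_force: [-2.3, 0.0, 5.3]
gripper_width: 0.224
```

move_arm(
  increments=[0,0,0,-0.0004,0,0,0.022,0,0,0,-0.0004,0,0,0.03,0,0,0,-0.0004,0,0,0.04,0,0,0,-0.0004,0,0,0.05,0,0,0,-0.0004,0,0,0.05,0,0,0,-0.0004,0,0,0.05,0,0,0,-0.0004,0,0,0.05,0,0,0,-0.0004,0,0,0.05,0,0,0,-0.0004,0,0,0.05,0,0,0,-0.0004,0,0,0.05],
)

```text
time_s: 13.8
tcp_pos: [0.5145, 0.0338, 0.0439]
ee_rot: [[0.0, 0.11, 0.994], [-0.0, 0.994, -0.11], [-1.0, -0.0, 0.0]]
wrist_force: [-0.3, -0.1, 0.3]
gripper_width: 0.576
```

Open; rise straight up, then back away.

move_arm(
  increments=[0,0,0,-0.01,0,0,0.05,0,0,0,-0.03,0,0,0.05,0,0,0,-0.055,0,0,0.05,0,0,0,-0.085,0,0,0.05,0,0,0,-0.115,0,0,0.05,0,0,0,-0.145,0,-0.02,0.05,0,0,0,-0.165,0,-0.05,0.05,0,0,0,-0.175,0,-0.08,0.05,0,0,0,-0.18,0,-0.1,0.05,0,0,0,-0.18,0,-0.11,0.05,0,0,0,-0.18,0,-0.11,0.05,0,0,0,-0.18,0,-0.11,0.05],
)

```text
time_s: 14.8
tcp_pos: [0.4054, 0.0461, 0.2243]
ee_rot: [[0.001, 0.11, 0.994], [0.0, 0.994, -0.11], [-1.0, 0.001, 0.001]]
wrist_force: [0.2, -0.8, -0.3]
gripper_width: 0.577
```

```bash
python3 look2.py H 270,130,140,140 260,140,110,100
python3 - <<'E'
import cv2
im=cv2.imread('pics/sceneH.png')[140:240,255:355]
cv2.imwrite('pics/c9.png',cv2.resize(cv2.convertScaleAbs(im,alpha=1.8,beta=10),None,fx=6,fy=6,interpolation=cv2.INTER_CUBIC))
E
python3 look.py pics/w5.png
```

```text
[0.40539308 0.04611043 0.22426308] -6.287640562662909 [-9.99999138e-01  5.38699742e-04  1.19782847e-03] 14.8 [ 0.2077271  -0.81893527 -0.27149174] 0.5771910657687866
[0.40595836 0.04607959 0.22359553] -6.339639236783372 [-9.99999838e-01 -5.09827381e-04 -2.52299097e-04] 14.9 [-0.33488904 -0.05931053  0.1334377 ] 0.5732902596646958
```

View pics/c9.png

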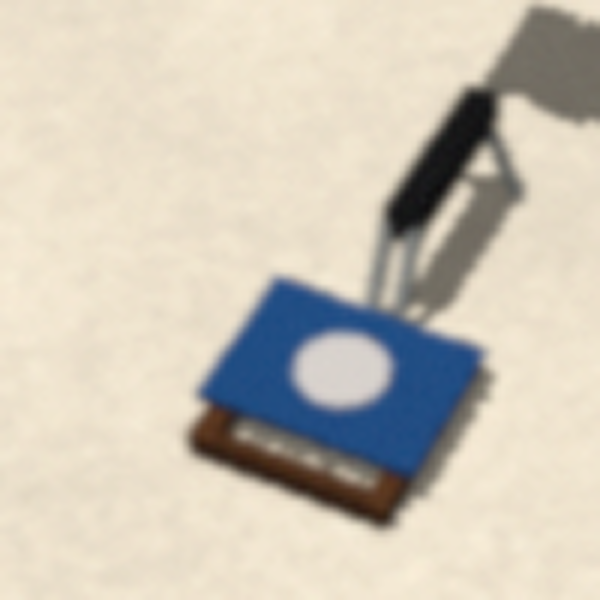

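View pics/tcH.png

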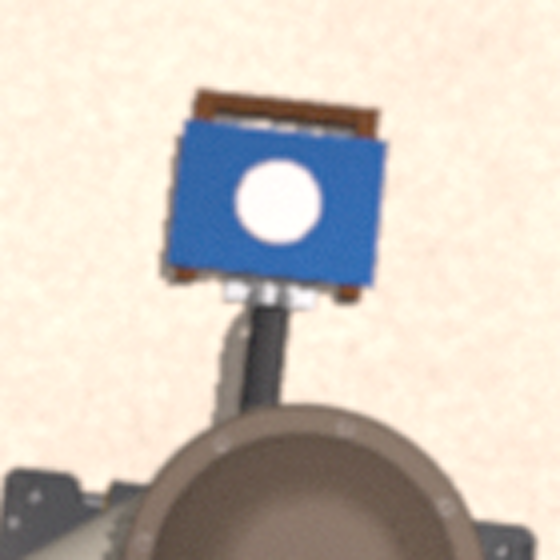

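View pics/w5.png

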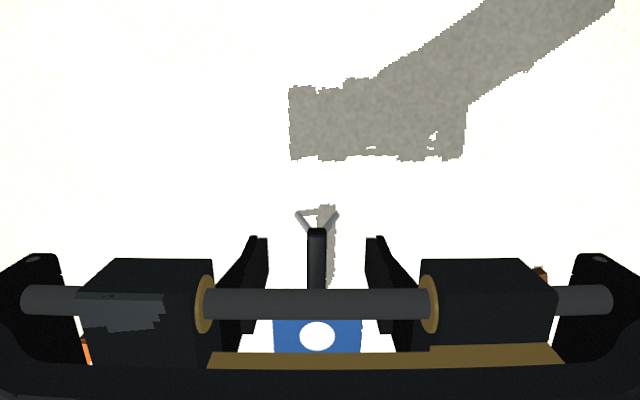

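Run:
```python
from station import r
from h import *
A=lambda l,x,y,s:[(a/s+x-0.5+.5/s,b/s+y-.5+.5/s) for a,b in l]
cs=r.calibration('scene');ct=r.calibration('top')
def sh(n,o): print(n,np.round(o[0][:2],4),round(np.degrees(o[0][2]),2),o[1].tolist())
z=.022
P=[(.04,.055,z),(.04,-.055,z),(-.04,-.055,z),(-.04,.055,z)]
sh('top',fit(P,A([(186,119),(387,142),(373,289),(168,265)],270,130,4),[.6,.02,-.1],ct))
sh('scn',fit(P,A([(416,475),(200,397),(277,278),(486,350)],255,140,6),[.6,.02,-.1],cs))
a=cv2.imread('pics/top0.png')[140:200,430:500].astype(int);b=cv2.imread('pics/topH.png')[140:200,430:500].astype(int);print('orange diff',abs(a-b).mean())
```

```text
top [0.6145 0.0212] -6.5 [[-0.5, -0.0], [0.5, 0.1], [0.3, -0.0], [-0.4, -0.1]]
scn [0.6204 0.026 ] -5.44 [[0.3, 0.3], [-0.7, -0.1], [-0.3, -0.3], [0.5, -0.0]]
orange diff 7.686825396825397
```

Run:
```python
import cv2,numpy as np
for f in ('top0','topH','scene0','sceneH'):
    h=cv2.cvtColor(cv2.imread(f'pics/{f}.png'),cv2.COLOR_BGR2HSV)
    m=(cv2.inRange(h,(5,180,90),(18,255,255))>0)
    if 'top' in f: m[:,:420]=0;m[:,510:]=0
    else: m[:,:190]=0;m[:,250:]=0;m[:160]=0;m[215:]=0
    y,x=np.nonzero(m);print(f,len(x),x.mean(),y.mean(),x.min(),x.max(),y.min(),y.max())
from station import r
print(r.finish_job())
```

```text
top0 1432 465.14525139664806 169.4622905027933 440 492 150 187
topH 1453 464.8141775636614 169.4363386097729 439 492 150 187
scene0 550 220.26363636363635 185.44 198 242 172 198
sceneH 555 220.23603603603604 185.44684684684685 198 242 172 198
the job is handed in; nothing more can be done
None
```

I moved the blue panel to the empty stand with the lifter, and the job was handed in at about 15 s of the 58 s allowed. I gripped the lifter by its handle, slid the blade under the largest blue panel and raised it clear. I then carried it level, set it across the two bars, stood the lifter on the desk, let go and backed away.

Last checks:
- **Centring:** the panel is within about 1 mm of the stand's centre in both the top and scene cameras.
- **Squareness:** the top camera puts the panel at -6.5° against the stand's -6.6°. The final scene-camera fit disagreed at -5.4°. Its previous fit, just after the panel was set down, gave -6.6°, so I took this as corner-picking noise.
- **Lifter:** it is standing free, blade still under the panel. The desk contact was about 5 N just before release.
- **Orange panel:** its position in the images is unchanged, within 0.4 px.
- **Fingers:** they did not come near the blue panel.

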